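Sort reagent bottles by size into their rows

ROBOT

A 6-joint arm with a two-finger parallel gripper is mounted at the origin on the work surface. World frame = base frame: x ahead of the robot, y to its left, z up, the work surface at z = 0. Lengths are in mm, angles in rad, forces in N, time in s.
With the tool pointing down it reaches from about 275 to 825 mm from the base axis. Payload 5.2 kg.
Tool frame: the origin (TCP) lies midway between the tips of the shut fingers; the grasp point (between the pads) lies r.tcp_to_grasp behind it (r.tcp_to_grasp is the distance from the TCP to the grasp point, in mm); x points along the fingers, y is the direction in which the jaws open and shut, and the axes are right-handed (so a half turn about x gives the same grasp; the last joint's range is limited). The gripper opens to 93 mm and grips with 3 to 60 N. Pads are 15 mm wide; open, the fingers measure 128 mm over their backs; the gripper's body (75 mm by 188 mm) begins 65 mm behind the grasp point.
Start: joints at [-1.495, 0.259, 1.535, -0, 1.348, -0.203], TCP at [151.382, -528.761, 218.653] pointing down, gripper open.
Joint ranges: [-3.14, 3.14], [-0.91, 2.08], [0.19, 2.58], [-1.22, 4.36], [0.22, 2.71], [-3.12, 3.12]. Speed limits (rad/s): [2.57, 2.57, 3.14, 3.14, 3.14, 3.14].

INTERFACE

Orientations are given as a unit quaternion [w, x, y, z].
In Python, from station import r gives the robot as it stands.
- The arm moves only by the tool jog_arm, never from a script. Its argument "increments" is a list of rows, each an object with "delta_pos": the shift along the tool's x, y, z in m, a list of three; "rotation": the turn, a rotation vector about the tool's x, y, z in rad, a list of three; "hand": the opening in per cent of the stroke, from 0 (shut) to 100 (fully open). In form: [{"delta_pos": [dx, dy, dz], "rotation": [rx, ry, rz], "hand": hand}, ...]. A call has 1 to 20 rows; each row shifts and turns the pose as measured when the row begins, along the tool's axes as they then stand; what a row does not reach is not made up. A row lasts 1/12 s, in which the tool goes at most 41.7 mm and 7.16 degrees, less where a joint would pass 70% of its speed; a pose out of reach is approached as far as the arm can. A call is refused whole if a number of a shift passes 0.0417 or a number of a turn 0.125, either way. A call with a gripper value outside its range is refused whole. The fingers move at their own pace and stop on an object; "newtons" is the grip in N (left out, the last holds). Time passes only in rows, so rows that do not move let the fingers close. It gives the time, the measured TCP pose, the force and the opening at its end, in the units of the state.
- r.read_state(): the state, without advancing time (a new reading comes with each control period).
- r.get_image(name): name is "side" or "top"; returns a dict with "color" (400x640x3 uint8, red, green, blue), "camera_matrix" (3x3 intrinsics, pixels), "position" and "rotation" of the camera in the world. Camera axes: x right, y down, z forward; pixel columns grow to the right and rows downward; lengths in mm; the calibration is good to about 2 mm. A picture is of the moment at which its call begins. There is no depth.
- r.hand_in(): hands the job in, once; it reports no verdict.
Trained networks look in a picture, given as the dict that the camera call returned (one of the last four; its "shot" number tells which), for a name from the list of things; names that differ only in an ending like _2 or _b are one class to them, and where a whole thing is asked for, a point or a joint stands for the part that bears it (a point fixed in the world has none). Each returns a list of dicts, best first, with "p" (0 to 1); they miss things now and then, are a little off and sometimes report something else, mostly with a low value. They report only what shows in the picture. A call takes as long as a camera call. They do not tell look-alikes from the thing itself.
- r.spot_in(picture, target): "bbox" ([left, top, right, bottom] in pixels, round what is visible of it).
- r.mark_of(picture, target): "pixel" ([column, row] in pixels: a listed point, or the origin of a listed thing).
The state is a dict: "clock": time; "q": joint angles; "qd": joint speeds; "joint_efforts": joint torques, N m; "eef_pos": TCP position; "ee_rot": TCP orientation; "contact_force": force on the tool from outside, world axes, zero at the start; "torque": the same for the moment, N m; "grip_width": finger opening in mm.
Only numpy, scipy, OpenCV 4.12 (cv2) and the standard library are available. Lean on these libraries where they do the work, as an engineer would, in place of code of your own. Each camera call takes 0.05 s, during which the arm holds its last target. There are 200 camera calls.

TASK

Sort the three white reagent bottles for the analyser by size: stand the two slim bottles in the narrow row tray and the thick bottle in the wide row tray, upright on the tray floor. Leave the amber jar where it stands.

Things in the scene. Friction and masses are not known exactly. Their poses are not given: they have to be found in the camera images.
- small_bottle_a: Small reagent bottle: round white plastic with a blue screw cap, standing. Body 32 mm diameter and straight-sided up to 60 mm height, then a shoulder and a cap 24 mm diameter from 68 to 82 mm (total height 82 mm), about 60 g. Origin at the centre of its underside, z up along the bottle. It looks like the large bottle but is slimmer.
- small_bottle_b: The second small reagent bottle, the same as small_bottle_a in every way. Origin at the centre of its underside.
- large_bottle: Large reagent bottle: round white plastic with a blue screw cap, standing. Body 52 mm diameter and straight-sided up to 64 mm height, then a shoulder and a cap 39 mm diameter from 72 to 90 mm (total height 90 mm), about 150 g. Origin at the centre of its underside, z up.
- narrow_row: Narrow row tray: fixed open channel with aluminium walls and a black floor, long along its x axis. Inside it is 220 mm long (x) and 50 mm wide (y); walls 5 mm thick, their top 24 mm above the table; inner floor 6 mm above the table. Origin at the centre of its underside, on the table. For the small bottles; both fit one behind the other. The large bottle does not fit in.
- wide_row: Wide row tray: fixed open channel with aluminium walls and a black floor, long along its x axis. Inside it is 220 mm long (x) and 72 mm wide (y); walls 5 mm thick, their top 24 mm above the table; inner floor 6 mm above the table. Origin at the centre of its underside, on the table. For the large bottle. The two trays may lie either way round, side by side.
- amber_jar: Bystander: low amber glass jar with a black lid, 62 mm diameter, 64 mm high, standing among the bottles. Origin at the centre of its underside. Not to be moved.
Things that resemble listed ones, but are neither listed nor needed, are in the scene too. Leave any green look-alike of the small_bottle_b alone.

How it is judged (in metres and radians):
At the end, for the whole second after the job is handed in: Both small bottles stand inside the narrow row tray and the large bottle inside the wide row tray (each anywhere along the tray, centre within about 12 mm of its centre line), on the tray floor (underside less than 12 mm above the table), upright within about 10 degrees and at rest (x of small_bottle_a in the frame of narrow_row between -0.1 and 0.1 m and y of small_bottle_a in the frame of narrow_row between -0.012 and 0.012 m and z of each of small_bottle_a, small_bottle_b in the frame of narrow_row below 0.012 m and angle between each of small_bottle_a, small_bottle_b, large_bottle's own z axis and vertical below 0.17 rad and linear speed of each of small_bottle_a, small_bottle_b, large_bottle below 0.02 m/s and x of small_bottle_b in the frame of narrow_row between -0.1 and 0.1 m and y of small_bottle_b in the frame of narrow_row between -0.012 and 0.012 m and x of large_bottle in the frame of wide_row between -0.09 and 0.09 m and y of large_bottle in the frame of wide_row between -0.013 and 0.013 m and z of large_bottle in the frame of wide_row below 0.012 m); the robot touches nothing.
It fails at once if the amber jar is moved more than 30 mm or tipped over (distance of amber_jar from where it was at the start of the episode above 0.03 m or angle between amber_jar's own z axis and vertical above 0.5 rad).
It also fails if it takes over 70 s, if anything falls off the work surface, if the arm or the gripper's body presses on something with over 40 N, if the wrist force passes 120 N, or if a joint passes its speed limit or range.

## Working session

There is one attempt and no reset: what is moved stays moved. The work goes in short steps, Python scripts to look and compute and a tool call to move; the robot and the scene stay as the last step left them, time stands still between calls to the robot, and variables do not carry over. Pictures are saved under pics/ and viewed, about 8 in all and at most 12, crops included, and the job is handed in when it is done.

Besides the shell and the picture viewer there is one more tool, called as name(argument=value, ...) on one line, values as JSON. jog_arm: Moves the arm, as the interface text tells. Its arguments: {"type":"object","properties":{"increments":{"type":"array"},"newtons":{"type":"number"}},"required":["increments"]}

```bash
mkdir -p pics; ls; cat > h.py <<'E'
from station import r
import numpy as np, cv2
def shot(n,f=None):
    p=r.get_image(n)
    if f: cv2.imwrite(f,cv2.cvtColor(p["color"],cv2.COLOR_RGB2BGR))
    return p
def ray(p,uv):
    K=np.array(p["camera_matrix"]);R=np.array(p["rotation"])
    if R.shape!=(3,3):
        from scipy.spatial.transform import Rotation as Q
        R=Q.from_quat(np.roll(R,-1)).as_matrix()
    return np.array(p["position"]),R@np.linalg.solve(K,[uv[0],uv[1],1.])
def hit(p,uv,z):
    o,d=ray(p,uv); return (o+d*(z-o[2])/d[2]).round(1)
E
python3 - <<'E'
from h import *
for n in("top","side"):
    p=shot(n,f"pics/{n}0.png"); print(n,p["position"],np.array(p["rotation"]).round(3).tolist(),p["camera_matrix"])
    for t in("small_bottle_a","large_bottle","narrow_row","wide_row","amber_jar"):
        for m,k in((r.spot_in,"bbox"),(r.mark_of,"pixel")):
            for d in m(p,t): print(t,k,np.round(d[k]).tolist(),round(d["p"],2),hit(p,d[k],0) if k=="pixel" else "")
print(r.read_state(),r.tcp_to_grasp)
E
```

```text
pics
top [442.63064436 -15.09257573 928.97235526] [-0.056, 0.711, -0.699, 0.059] [[402.3076772    0.         315.27267119]
 [  0.         402.3076772  192.2614338 ]
 [  0.           0.           1.        ]]
small_bottle_a bbox [347.0, 168.0, 366.0, 184.0] 0.71 
small_bottle_a bbox [341.0, 136.0, 353.0, 156.0] 0.69 
small_bottle_a bbox [416.0, 246.0, 438.0, 256.0] 0.58 
small_bottle_a bbox [364.0, 203.0, 372.0, 221.0] 0.56 
small_bottle_a pixel [367.0, 215.0] 0.77 [ 544.5 -137.6    0. ]
small_bottle_a pixel [344.0, 151.0] 0.56 [694.9 -83.2   0. ]
small_bottle_a pixel [352.0, 180.0] 0.55 [ 625.6 -103.8    0. ]
large_bottle bbox [347.0, 168.0, 364.0, 185.0] 0.28 
large_bottle pixel [341.0, 253.0] 0.96 [455.3 -78.1   0. ]
narrow_row bbox [259.0, 171.0, 287.0, 272.0] 0.63 
narrow_row pixel [275.0, 217.0] 0.65 [535.2  75.3   0. ]
wide_row bbox [179.0, 163.0, 214.0, 269.0] 0.8 
wide_row bbox [411.0, 156.0, 442.0, 188.0] 0.34 
wide_row pixel [200.0, 215.0] 0.64 [537.5 248.1   0. ]
amber_jar bbox [407.0, 156.0, 443.0, 188.0] 0.66 
amber_jar pixel [421.0, 176.0] 0.79 [ 638.1 -266.1    0. ]
si
[... 1101 characters left out ...]
  0. ]
{'clock': 1.1, 'q': array([-1.49477947e+00,  2.58612785e-01,  1.53497482e+00, -4.45161397e-05,
        1.34801192e+00, -2.02787350e-01]), 'qd': array([ 2.08721847e-04, -1.14643058e-03,  6.87871372e-04,  2.70887350e-03,
       -8.61748656e-04, -3.48839167e-05]), 'joint_efforts': array([-5.47710333e-04, -4.37212479e+01, -2.84314781e+01,  7.17406115e-02,
        3.10535228e-02, -2.37492867e-05]), 'eef_pos': array([ 151.37781333, -528.76793757,  218.65597777]), 'ee_rot': array([-0.09825328, -0.70023167, -0.09826006,  0.700262  ]), 'contact_force': array([ 0.26819058, -0.37339493, -0.30850155]), 'torque': array([ 0.02974105, -0.00116429,  0.00621336]), 'grip_width': 92.99826255506372} 18.8
```

```bash
python3 - <<'E'
import cv2,numpy as np
t=cv2.imread("pics/top0.png")[110:300,150:470]; s=cv2.imread("pics/side0.png")[125:345,150:470]
v=[cv2.resize(i,None,fx=2.4,fy=2.4,interpolation=cv2.INTER_CUBIC) for i in(t,s)]
cv2.imwrite("pics/a.png",v[0]);cv2.imwrite("pics/b.png",v[1])
E
```

```text
(no output)
```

View pics/a.png

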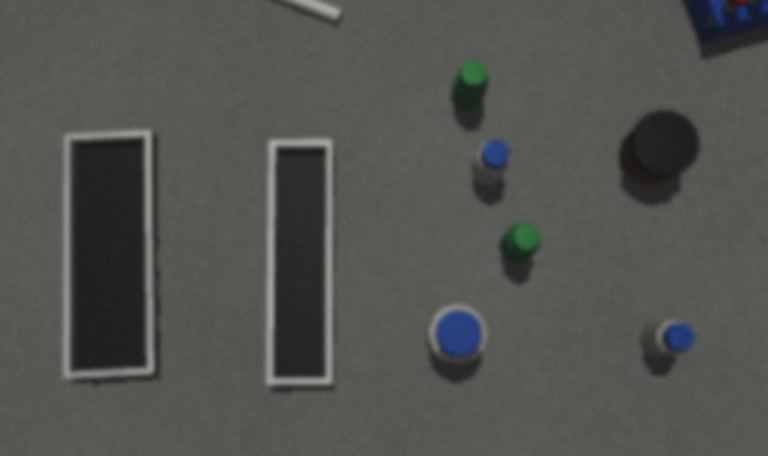

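View pics/b.png

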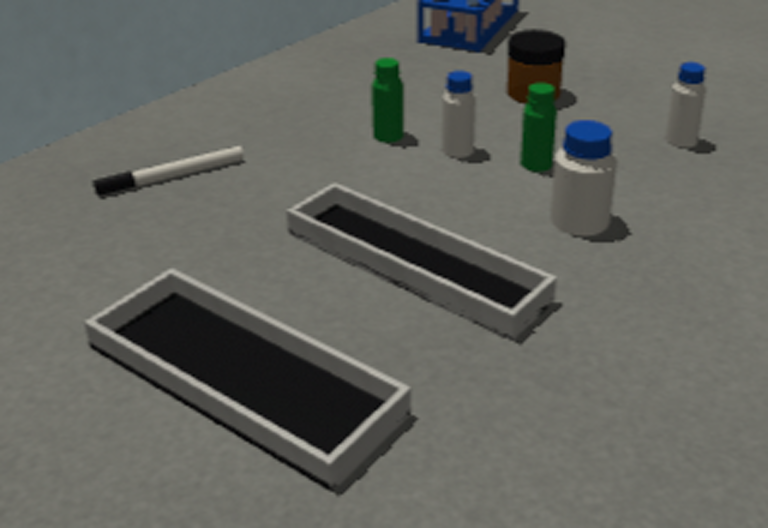

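The top crop (in crop pixels) shows:
- **White with blue cap:** small at (495,153), small at (678,337), large at (458,333).
- **Green look-alikes:** (472,75) and (525,240), to be left alone.
- **Jar:** (660,145).
- **Trays:** wide at (108,255), narrow at (300,262).

The side crop confirms this. The targets are therefore the two slim blue-capped white bottles and the thick one.

```bash
cat >> h.py <<'E'
from scipy.spatial.transform import Rotation as Q
def tool():
    s=r.read_state(); return s,Q.from_quat(np.roll(s["ee_rot"],-1)).as_matrix()
def blobs(p,lo,hi,amin=20):
    m=cv2.inRange(cv2.cvtColor(p["color"],cv2.COLOR_RGB2HSV),np.array(lo),np.array(hi))
    n,l,st,c=cv2.connectedComponentsWithStats(m)
    return [(c[i],st[i],l==i) for i in range(1,n) if st[i][4]>=amin]
E
python3 - <<'E'
from h import *
s,R=tool(); print(R.round(3))
for n in("top","side"):
    p=shot(n)
    for nm,lo,hi in(("blue",(105,120,60),(130,255,255)),("green",(50,100,40),(80,255,255))):
        for c,st,_ in blobs(p,lo,hi): print(n,nm,c.round(1),st.tolist(),hit(p,c,80),hit(p,c,88))
    if n=="top":
        m=cv2.inRange(p["color"],(120,)*3,(255,)*3)
        for c in cv2.findContours(m,cv2.RETR_EXTERNAL,2)[0]:
            if cv2.contourArea(c)>800:
                b=cv2.boxPoints(cv2.minAreaRect(c)); w=np.array([hit(p,q,24) for q in b]); print("tray",w.tolist(),w.mean(0))
E
```

```text
[[-0.     0.275 -0.961]
 [ 0.    -0.961 -0.275]
 [-1.    -0.     0.   ]]
top blue [469.1  84.6] [460, 78, 17, 15, 106] [ 832.3 -357.6   80. ] [ 828.6 -354.3   88. ]
top blue [446.5 101.5] [434, 87, 24, 34, 352] [ 791.4 -305.4   80. ] [ 788.1 -302.7   88. ]
top blue [503.8  99.6] [496, 88, 16, 20, 162] [ 798.4 -433.4   80. ] [ 795.1 -429.5   88. ]
top blue [488.5 106.7] [486, 103, 6, 8, 39] [ 781.  -398.5   80. ] [ 777.8 -394.8   88. ]
top blue [479.1 109.6] [477, 106, 6, 8, 34] [ 773.9 -377.2   80. ] [ 770.8 -373.8   88. ]
top blue [469.1 112.5] [467, 109, 6, 7, 32] [ 766.7 -354.7   80. ] [ 763.6 -351.5   88. ]
top blue [459.2 115.2] [457, 112, 6, 7, 34] [ 760.1 -332.5   80. ] [ 757.1 -329.5   88. ]
top blue [356.2 173.8] [351, 169, 11, 11, 86] [ 623.6 -104.5   80. ] [ 621.9 -103.7   88. ]
top blue [340.8 248.6] [332, 240, 18, 18, 256] [463.3 -72.4  80. ] [463.1 -71.8  88. ]
top blue [432.8 250.1] [427, 245, 12, 11, 99] [ 463.4 -264.9   80. ] [ 463.2 -262.6   88. ]
top green [346.5 140.9] [341, 136, 12, 11, 97] [696.6 -83.3  80. ] [694.2 -82.7  88. ]
top green [367.4 209. ] [360, 203
[... 209 characters left out ...]
, 142, 97, 10445] [ 1041.8 -1810.7    80. ] [ 1022.6 -1761.2    88. ]
side blue [481.5  84.4] [472, 80, 20, 10, 128] [ 622.4 -929.6   80. ] [ 611.8 -898.4   88. ]
side blue [343.9 129.7] [325, 113, 41, 33, 482] [ 727.6 -245.5   80. ] [ 714.9 -228.5   88. ]
side blue [437.9 155. ] [433, 151, 11, 9, 79] [ 461.6 -254.5   80. ] [ 454.4 -237.3   88. ]
side blue [340.8 158.8] [336, 155, 10, 9, 78] [621.3 -95.   80. ] [610.7 -81.1  88. ]
side blue [394.5 182.7] [385, 175, 20, 16, 269] [467.4 -73.1  80. ] [460.  -59.6  88. ]
side green [311.2 166.7] [305, 149, 13, 35, 394] [645.7 -21.1  80. ] [634.6  -8.8  88. ]
side green [374.1 178. ] [367, 160, 15, 37, 441] [510.7 -64.2  80. ] [502.4 -51.   88. ]
```

jog_arm(increments=[{"delta_pos":[0,-0.022,-0.0266],"rotation":[0,0,0],"hand":100},{"delta_pos":[0,-0.022,-0.0266],"rotation":[0,0,0],"hand":100},{"delta_pos":[0,-0.022,-0.0266],"rotation":[0,0,0],"hand":100},{"delta_pos":[0,-0.022,-0.0266],"rotation":[0,0,0],"hand":100},{"delta_pos":[0,-0.022,-0.0266],"rotation":[0,0,0],"hand":100},{"delta_pos":[0,-0.022,-0.0266],"rotation":[0,0,0],"hand":100},{"delta_pos":[0,-0.022,-0.0266],"rotation":[0,0,0],"hand":100},{"delta_pos":[0,-0.022,-0.0266],"rotation":[0,0,0],"hand":100},{"delta_pos":[0,-0.022,-0.0266],"rotation":[0,0,0],"hand":100},{"delta_pos":[0,-0.022,-0.0266],"rotation":[0,0,0],"hand":100},{"delta_pos":[0,-0.022,-0.0266],"rotation":[0,0,0],"hand":100},{"delta_pos":[0,-0.022,-0.0266],"rotation":[0,0,0],"hand":100},{"delta_pos":[0,-0.022,-0.0266],"rotation":[0,0,0],"hand":100},{"delta_pos":[0,-0.022,-0.0266],"rotation":[0,0,0],"hand":100},{"delta_pos":[0,-0.022,-0.0266],"rotation":[0,0,0],"hand":100},{"delta_pos":[0,-0.022,-0.0266],"rotation":[0,0,0],"hand":100}], newtons=20)

```text
clock: 2.53
eef_pos: [474.2, -60.6, 218.4]
ee_rot: [0.096, 0.702, 0.091, -0.7]
contact_force: [1.2, -1.1, -1.0]
grip_width: 93.4
```

```bash
cat >> h.py <<'E'
def to(x,y,z):
    s,R=tool(); d=R.T@(np.array([x,y,z])-s["eef_pos"]); print("tcp",s["eef_pos"].round(1),"t",round(s["clock"],2),"grip",round(s["grip_width"],1),"F",s["contact_force"].round(1),"tool delta mm",d.round(1))
E
python3 - <<'E'
from h import *
p=cv2.imread("pics/top0.png"); P=shot("top"); s=shot("side","pics/side1.png")
m=cv2.inRange(p,(105,)*3,(255,)*3)
for c in cv2.findContours(m,cv2.RETR_EXTERNAL,2)[0]:
    if cv2.contourArea(c)>800:
        b=cv2.boxPoints(cv2.minAreaRect(c)); w=np.array([hit(P,q,24) for q in b]); print("tray",w.tolist(),w.mean(0))
to(464,-72,25); print(tool()[1].round(3))
E
```

```text
tray [[282.9, -418.9, 24.0], [368.2, -443.5, 24.0], [342.2, -572.2, 24.0], [257.7, -545.7, 24.0]] [ 312.75  -495.075   24.   ]
tray [[647.6, 111.1, 24.0], [648.7, 46.6, 24.0], [415.9, 40.2, 24.0], [414.9, 102.0, 24.0]] [531.775  74.975  24.   ]
tray [[651.2, 304.5, 24.0], [652.7, 219.5, 24.0], [419.6, 206.0, 24.0], [418.3, 287.6, 24.0]] [535.45 254.4   24.  ]
tcp [475.5 -58.2 218.3] t 2.63 grip 93.1 F [ 0.3 -0.3 -0.2] tool delta mm [193.3   8.8  15.5]
[[ 0.006  0.267 -0.964]
 [-0.006 -0.964 -0.267]
 [-1.     0.007 -0.004]]
```

jog_arm(increments=[{"delta_pos":[0.02,0.0045,0.008],"rotation":[0,0,0],"hand":100},{"delta_pos":[0.03,0.0045,0.0075],"rotation":[0,0,0],"hand":100},{"delta_pos":[0.03,0,0],"rotation":[0,0,0],"hand":100},{"delta_pos":[0.02,0,0],"rotation":[0,0,0],"hand":100},{"delta_pos":[0,0,0],"rotation":[0,0,0],"hand":100}])

```text
clock: 3.05
eef_pos: [465.1, -72.9, 117.5]
ee_rot: [0.102, 0.704, 0.094, -0.697]
contact_force: [-0.8, 0.5, 0.6]
grip_width: 93.1
```

```bash
python3 - <<'E'
from h import *
p=shot("side"); to(464,-72,25)
cv2.imwrite("pics/c.png",cv2.cvtColor(cv2.resize(p["color"][60:280,240:500],None,fx=2.5,fy=2.5),cv2.COLOR_RGB2BGR))
E
```

```text
tcp [465.9 -73.1 119.1] t 3.1 grip 93.3 F [-0.9  0.2 -0.1] tool delta mm [94.  -3.   2.4]
```

View pics/c.png

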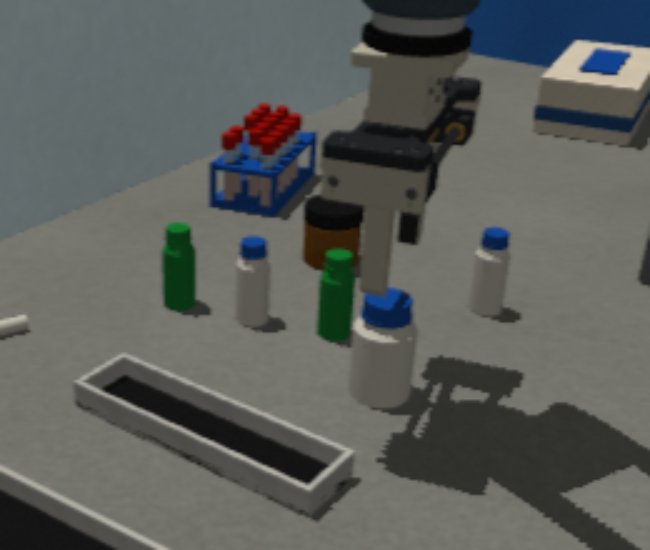

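The gripper stands above the large bottle (cap at (385,308)), with one finger on each side. I'll descend and grip.

jog_arm(increments=[{"delta_pos":[0.025,-0.001,0.001],"rotation":[0,0,0],"hand":100},{"delta_pos":[0.03,-0.001,0.001],"rotation":[0,0,0],"hand":100},{"delta_pos":[0.025,0,0],"rotation":[0,0,0],"hand":100},{"delta_pos":[0.014,0,0],"rotation":[0,0,0],"hand":100},{"delta_pos":[0,0,0],"rotation":[0,0,0],"hand":100},{"delta_pos":[0,0,0],"rotation":[0,0,0],"hand":40},{"delta_pos":[0,0,0],"rotation":[0,0,0],"hand":40},{"delta_pos":[0,0,0],"rotation":[0,0,0],"hand":40},{"delta_pos":[0,0,0],"rotation":[0,0,0],"hand":40},{"delta_pos":[0,0,0],"rotation":[0,0,0],"hand":40},{"delta_pos":[0,0,0],"rotation":[0,0,0],"hand":40},{"delta_pos":[0,0,0],"rotation":[0,0,0],"hand":40},{"delta_pos":[0,0,0],"rotation":[0,0,0],"hand":40}], newtons=20)

```text
clock: 4.18
eef_pos: [476.9, -81.5, 38.9]
ee_rot: [0.107, 0.713, 0.087, -0.687]
contact_force: [-0.7, -1.1, -1.1]
grip_width: 52.0
```

```bash
python3 -c "
from h import *
print(tool()[1].round(3)); to(535,254,150)"
```

```text
[[ 0.04   0.271 -0.962]
 [-0.023 -0.962 -0.272]
 [-0.999  0.033 -0.032]]
tcp [476.9 -81.5  38.9] t 4.18 grip 52.0 F [-0.7 -1.1 -1.1] tool delta mm [-116.3 -303.3 -150.8]
```

jog_arm(increments=[{"delta_pos":[-0.03,0,0],"rotation":[0,0,0],"hand":40},{"delta_pos":[-0.03,0,0],"rotation":[0,0,0],"hand":40},{"delta_pos":[-0.03,0,0],"rotation":[0,0,0],"hand":40},{"delta_pos":[-0.03,0,0],"rotation":[0,0,0],"hand":40}], newtons=25)

```text
clock: 4.52
eef_pos: [466.3, -76.7, 155.4]
ee_rot: [0.104, 0.707, 0.09, -0.693]
contact_force: [0.1, -0.5, -2.4]
grip_width: 52.1
```

```bash
cat >> h.py <<'E'
def level(yawaxis=None):
    # rotvec (tool frame) making tool x point down, keeping yaw
    R=tool()[1]; x=np.array([0,0,-1.]); v=np.cross(R[:,0],x); print("level rotvec",(R.T@v).round(3))
E
python3 - <<'E'
from h import *
to(535,254,160);level();p=shot("side"); to(535,254,160);level()
for c,st,_ in blobs(p,(105,120,60),(130,255,255)): print(c.round(1),st.tolist(),hit(p,c,81))
cv2.imwrite("pics/d.png",cv2.cvtColor(cv2.resize(p["color"][60:280,240:500],None,fx=2.5,fy=2.5),cv2.COLOR_RGB2BGR))
E
```

```text
tcp [466.3 -76.7 155.4] t 4.52 grip 52.1 F [ 0.1 -0.5 -2.4] tool delta mm [  -8.3 -299.4 -156.1]
level rotvec [ 0.    -0.017 -0.021]
tcp [469.6 -77.8 161.4] t 4.57 grip 52.4 F [ 1.2 -0.7  3.4] tool delta mm [  -3.  -301.5 -153.2]
level rotvec [-0.    -0.025 -0.027]
[486.7  40.1] [421, 0, 131, 98, 8661] [  964.  -1880.9    81. ]
[481.5  84.4] [472, 80, 20, 10, 128] [ 621.1 -925.7   81. ]
[344.5 129.9] [325, 113, 41, 33, 515] [ 723.8 -243.1   81. ]
[409.1 128. ] [403, 121, 13, 13, 128] [ 599.8 -365.3   81. ]
[437.9 155. ] [433, 151, 11, 9, 79] [ 460.7 -252.3   81. ]
[340.8 158.8] [336, 155, 10, 9, 78] [619.9 -93.3  81. ]
```

View pics/d.png

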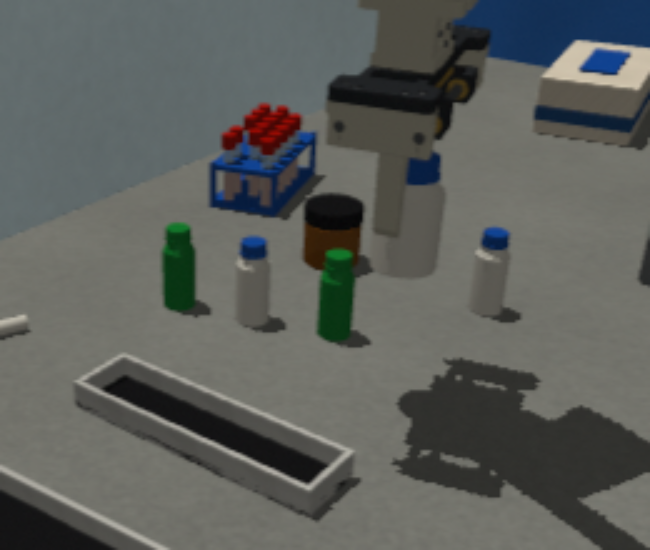

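The large bottle is lifted about 120 mm (body at crop (408,235)), gripped slightly off-centre along tool z, which does no harm. I'll carry it to the wide tray.

jog_arm(increments=[{"delta_pos":[0,-0.0295,-0.0152],"rotation":[0,0,0],"hand":40},{"delta_pos":[0,-0.0295,-0.0152],"rotation":[0,0,0],"hand":40},{"delta_pos":[0,-0.0295,-0.0152],"rotation":[0,0,0],"hand":40},{"delta_pos":[0,-0.0295,-0.0152],"rotation":[0,0,0],"hand":40},{"delta_pos":[0,-0.0295,-0.0152],"rotation":[0,0,0],"hand":40},{"delta_pos":[0,-0.0295,-0.0152],"rotation":[0,0,0],"hand":40},{"delta_pos":[0,-0.0295,-0.0152],"rotation":[0,0,0],"hand":40},{"delta_pos":[0,-0.0295,-0.0152],"rotation":[0,0,0],"hand":40},{"delta_pos":[0,-0.0295,-0.0152],"rotation":[0,0,0],"hand":40},{"delta_pos":[0,-0.0295,-0.0152],"rotation":[0,0,0],"hand":40}])

```text
clock: 5.4
eef_pos: [542.0, 252.9, 159.0]
ee_rot: [0.104, 0.714, 0.081, -0.687]
contact_force: [0.4, -0.3, -1.0]
grip_width: 52.4
```

```bash
python3 - <<'E'
from h import *
shot("top");p=shot("side"); to(535,254,160);level();print(tool()[1].round(3))
for d in r.mark_of(p,"large_bottle"): print(d, hit(p,d["pixel"],tool()[0]["eef_pos"][2]-39))
to(535,254,160)
cv2.imwrite("pics/e.png",cv2.cvtColor(cv2.resize(p["color"][60:320,160:400],None,fx=2.3,fy=2.3),cv2.COLOR_RGB2BGR))
E
```

```text
tcp [542.3 255.8 158.7] t 5.5 grip 52.5 F [-0.5 -0.1 -2.1] tool delta mm [-1.6 -0.2  7.4]
level rotvec [ 0.    -0.034 -0.036]
[[ 0.043  0.264 -0.964]
 [-0.025 -0.964 -0.265]
 [-0.999  0.036 -0.034]]
{'pixel': [242.4, 220.2], 'p': 0.68} [547.6 250.7 119.6]
tcp [541.8 253.4 158.6] t 5.55 grip 52.5 F [ 0.1 -0.6 -0.7] tool delta mm [-1.7 -2.3  6.3]
```

View pics/e.png

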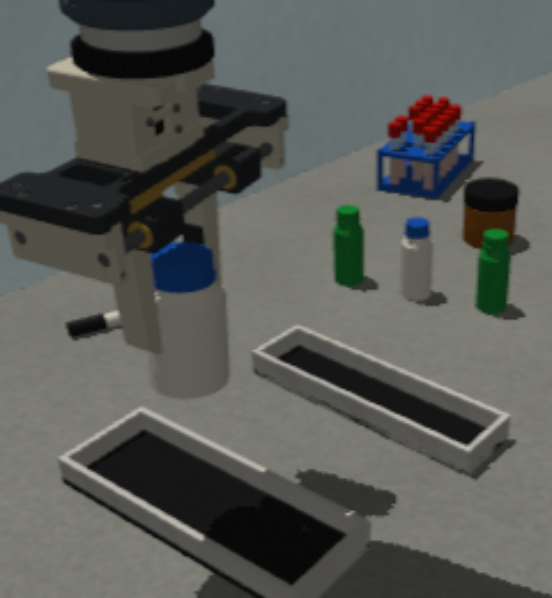

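The bottle is above the wide tray, its base at crop (188,385). I'll descend in two stages.

jog_arm(increments=[{"delta_pos":[0.02,-0.001,0],"rotation":[0,0,0],"hand":40},{"delta_pos":[0.025,-0.001,0],"rotation":[0,0,0],"hand":40},{"delta_pos":[0.02,-0.001,0],"rotation":[0,0,0],"hand":40},{"delta_pos":[0.01,-0.001,0],"rotation":[0,0,0],"hand":40}])

```text
clock: 5.88
eef_pos: [545.7, 253.1, 83.8]
ee_rot: [0.106, 0.716, 0.083, -0.685]
contact_force: [0.1, 0.3, -2.4]
grip_width: 52.6
```

```bash
python3 - <<'E'
from h import *
to(540,255,45);p=shot("side"); to(540,255,45);level()
for d in r.mark_of(p,"large_bottle"): print(d, hit(p,d["pixel"],tool()[0]["eef_pos"][2]-39))
E
```

```text
tcp [545.7 253.1  83.8] t 5.88 grip 52.6 F [ 0.1  0.3 -2.4] tool delta mm [38.4 -4.8  6.5]
tcp [544.7 252.8  82.2] t 5.93 grip 52.4 F [-1.6  0.2 -2.3] tool delta mm [36.9 -4.8  5.3]
level rotvec [-0.    -0.036 -0.039]
{'pixel': [251.4, 258.1], 'p': 0.92} [542.3 246.   44.9]
{'pixel': [325.2, 235.3], 'p': 0.42} [490.  118.9  44.9]
```

jog_arm(increments=[{"delta_pos":[0.012,-0.002,0],"rotation":[0,0,0],"hand":40},{"delta_pos":[0.01,-0.002,0],"rotation":[0,0,0],"hand":40},{"delta_pos":[0.006,-0.001,0],"rotation":[0,0,0],"hand":40},{"delta_pos":[0.004,0,0],"rotation":[0,0,0],"hand":40}])

```text
clock: 6.32
eef_pos: [548.5, 256.4, 53.2]
ee_rot: [0.105, 0.718, 0.082, -0.683]
contact_force: [-1.1, -0.4, -1.2]
grip_width: 52.3
```

```bash
python3 - <<'E'
from h import *
to(540,255,45);p=shot("side"); to(540,255,45);level()
for d in r.mark_of(p,"large_bottle"): print(d, hit(p,d["pixel"],tool()[0]["eef_pos"][2]-39))
cv2.imwrite("pics/f.png",cv2.cvtColor(cv2.resize(p["color"][130:340,160:400],None,fx=2.5,fy=2.5),cv2.COLOR_RGB2BGR))
E
```

```text
tcp [548.5 256.4  53.2] t 6.32 grip 52.3 F [-1.1 -0.4 -1.2] tool delta mm [ 7.8 -1.2  8.9]
tcp [548.1 256.2  52.5] t 6.37 grip 52.1 F [-0.1 -1.  -2.6] tool delta mm [ 7.1 -1.2  8.5]
level rotvec [ 0.    -0.043 -0.04 ]
{'pixel': [251.0, 272.8], 'p': 0.6} [544.5 248.7  14.1]
```

View pics/f.png

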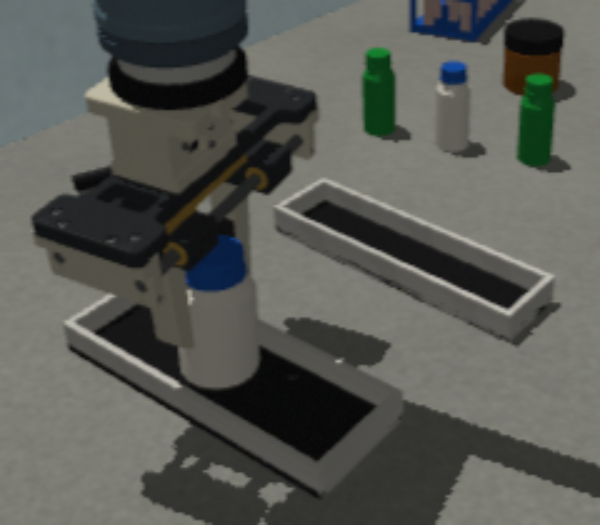

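The bottle is within the tray walls, base at crop (220,375). I'll lower the last few millimetres.

jog_arm(increments=[{"delta_pos":[0.004,0,0],"rotation":[0,0,0],"hand":40},{"delta_pos":[0.004,0,0],"rotation":[0,0,0],"hand":40},{"delta_pos":[0.003,0,0],"rotation":[0,0,0],"hand":40}])

```text
clock: 6.67
eef_pos: [550.8, 257.0, 43.6]
ee_rot: [0.105, 0.719, 0.082, -0.682]
contact_force: [-1.3, 3.7, 14.0]
grip_width: 52.2
```

jog_arm(increments=[{"delta_pos":[0,0,0],"rotation":[0,0,0],"hand":85},{"delta_pos":[0,0,0],"rotation":[0,0,0],"hand":85},{"delta_pos":[0,0,0],"rotation":[0,0,0],"hand":85},{"delta_pos":[0,0,0],"rotation":[0,0,0],"hand":85},{"delta_pos":[-0.01,0,0],"rotation":[0,0,0],"hand":85},{"delta_pos":[-0.02,0,0],"rotation":[0,0,0],"hand":85},{"delta_pos":[-0.03,0,0],"rotation":[0,-0.02,-0.02],"hand":85},{"delta_pos":[-0.03,0,0],"rotation":[0,-0.02,-0.02],"hand":85},{"delta_pos":[-0.03,0,0],"rotation":[0,0,0],"hand":85}])

```text
clock: 7.42
eef_pos: [540.5, 257.8, 162.6]
ee_rot: [-0.094, -0.697, -0.095, 0.704]
contact_force: [0.3, 0.3, -0.4]
grip_width: 79.6
```

```bash
python3 - <<'E'
from h import *
p=shot("side"); to(625,-104,150);level();print(tool()[1].round(3))
for d in r.mark_of(p,"large_bottle"): print(d, hit(p,d["pixel"],6))
for c,st,_ in blobs(p,(105,120,60),(130,255,255)): print(c.round(1),st.tolist(),hit(p,c,87))
E
```

```text
tcp [544.1 258.9 170. ] t 7.47 grip 79.0 F [2.5 1.2 4.4] tool delta mm [ 19.3 371.4  18.1]
level rotvec [ 0.    -0.003  0.002]
[[ 0.002  0.265 -0.964]
 [ 0.002 -0.964 -0.265]
 [-1.    -0.002 -0.003]]
{'pixel': [248.7, 276.9], 'p': 0.62} [547.3 252.4   6. ]
[472.1  40.4] [401, 0, 151, 98, 11067] [ 1009.3 -1781.3    87. ]
[481.5  84.4] [472, 80, 20, 10, 128] [ 613.1 -902.3   87. ]
[344.6 130.3] [325, 113, 41, 34, 530] [ 712.5 -228.7   87. ]
[437.9 155. ] [433, 151, 11, 9, 79] [ 455.3 -239.4   87. ]
[340.8 158.8] [336, 155, 10, 9, 78] [612.  -82.9  87. ]
[242.4 240.5] [230, 229, 26, 24, 495] [543.5 258.5  87. ]
```

jog_arm(increments=[{"delta_pos":[0,0.036,0.0018],"rotation":[0,0,0],"hand":85},{"delta_pos":[0,0.036,0.0018],"rotation":[0,0,0],"hand":85},{"delta_pos":[0,0.036,0.0018],"rotation":[0,0,0],"hand":85},{"delta_pos":[0,0.036,0.0018],"rotation":[0,0,0],"hand":85},{"delta_pos":[0,0.036,0.0018],"rotation":[0,0,0],"hand":85},{"delta_pos":[0,0.036,0.0018],"rotation":[0,0,0],"hand":85},{"delta_pos":[0,0.036,0.0018],"rotation":[0,0,0],"hand":85},{"delta_pos":[0,0.036,0.0018],"rotation":[0,0,0],"hand":85},{"delta_pos":[0,0.036,0.0018],"rotation":[0,0,0],"hand":85},{"delta_pos":[0,0.036,0.0018],"rotation":[0,0,0],"hand":85}])

```text
clock: 8.35
eef_pos: [623.9, -97.5, 171.6]
ee_rot: [0.098, 0.704, 0.101, -0.696]
contact_force: [0.6, -0.0, 0.1]
grip_width: 78.8
```

```bash
python3 - <<'E'
from h import *
p=shot("top"); p=shot("top"); to(626,-105,28);level();print(tool()[1].round(3))
E
```

```text
tcp [ 624.7 -101.8  171.2] t 8.45 grip 78.9 F [-0.2  0.8 -0.5] tool delta mm [143.2   3.5   1.2]
level rotvec [ 0.    -0.011  0.001]
[[ 0.01   0.274 -0.962]
 [ 0.003 -0.962 -0.274]
 [-1.    -0.001 -0.011]]
```

jog_arm(increments=[{"delta_pos":[0.025,0.0015,0.0005],"rotation":[0,-0.005,0],"hand":85},{"delta_pos":[0.03,0.0015,0.0005],"rotation":[0,-0.005,0],"hand":85},{"delta_pos":[0.03,0,0],"rotation":[0,0,0],"hand":85},{"delta_pos":[0.02,0,0],"rotation":[0,0,0],"hand":85}])

```text
clock: 8.78
eef_pos: [629.0, -107.6, 69.8]
ee_rot: [0.098, 0.705, 0.094, -0.696]
contact_force: [-0.6, 0.7, 0.6]
grip_width: 79.2
```

```bash
python3 - <<'E'
from h import *
p=shot("side"); p=shot("side");to(626,-105,28);level()
for c,st,_ in blobs(p,(105,120,60),(130,255,255)): print(c.round(1),st.tolist(),hit(p,c,75))
E
```

```text
tcp [ 627.1 -106.7   68.1] t 8.88 grip 79.3 F [-0.9 -0.   0. ] tool delta mm [40.  -2.   0.9]
level rotvec [-0.    -0.007 -0.003]
[444.6  42.8] [401, 0, 93, 90, 6588] [ 1122.9 -1681.7    75. ]
[481.5  84.4] [472, 80, 20, 10, 128] [ 629.  -949.1   75. ]
[360.1 130.8] [355, 122, 11, 18, 58] [ 697.6 -277.7   75. ]
[437.9 155. ] [433, 151, 11, 9, 79] [ 466.2 -265.2   75. ]
[341.9 158.8] [339, 155, 7, 9, 60] [ 625.9 -105.2   75. ]
[242.4 240.5] [230, 229, 26, 24, 493] [557.3 248.4  75. ]
```

jog_arm(increments=[{"delta_pos":[0.02,-0.001,0.0005],"rotation":[0,0,0],"hand":85},{"delta_pos":[0.016,-0.001,0.0005],"rotation":[0,0,0],"hand":85},{"delta_pos":[0.005,0,0],"rotation":[0,0,0],"hand":15},{"delta_pos":[0.001,0,0],"rotation":[0,0,0],"hand":15},{"delta_pos":[0,0,0],"rotation":[0,0,0],"hand":15},{"delta_pos":[0,0,0],"rotation":[0,0,0],"hand":15}], newtons=20)

```text
clock: 9.38
eef_pos: [629.5, -103.0, 32.7]
ee_rot: [0.099, 0.705, 0.095, -0.695]
contact_force: [0.5, 0.5, -0.5]
grip_width: 57.3
```

jog_arm(increments=[{"delta_pos":[0.003,0.0005,0.002],"rotation":[0,-0.005,0],"hand":15},{"delta_pos":[0.002,0.0005,0.002],"rotation":[0,-0.005,0],"hand":15},{"delta_pos":[0,0,0],"rotation":[0,0,0],"hand":15},{"delta_pos":[0,0,0],"rotation":[0,0,0],"hand":15},{"delta_pos":[0,0,0],"rotation":[0,0,0],"hand":15}])

```text
clock: 9.8
eef_pos: [628.3, -106.0, 31.8]
ee_rot: [0.101, 0.704, 0.094, -0.697]
contact_force: [-0.1, -1.2, -0.2]
grip_width: 31.4
```

```bash
python3 -c "
from h import *
to(585,77,130);level()"
```

```text
tcp [ 628.3 -106.    31.8] t 9.8 grip 31.4 F [-0.1 -1.2 -0.2] tool delta mm [-100.2 -186.7   -9. ]
level rotvec [ 0.    -0.008 -0.011]
```

jog_arm(increments=[{"delta_pos":[-0.01,0,0],"rotation":[0,0,0],"hand":15},{"delta_pos":[-0.03,0,0],"rotation":[0,0,0],"hand":15},{"delta_pos":[-0.03,0,0],"rotation":[0,0,0],"hand":15},{"delta_pos":[-0.03,0,0],"rotation":[0,0,0],"hand":15},{"delta_pos":[-0.01,0,0],"rotation":[0,0,0],"hand":15}], newtons=25)

```text
clock: 10.22
eef_pos: [623.8, -104.3, 143.2]
ee_rot: [0.099, 0.701, 0.095, -0.7]
contact_force: [1.2, -0.9, 0.5]
grip_width: 31.5
```

```bash
python3 -c "
from h import *
p=shot('side','pics/g.png')
for c,st,_ in blobs(p,(105,120,60),(130,255,255)): print(c.round(1),st.tolist(),hit(p,c,75))
to(585,77,140);level()"
```

```text
[454.6  42.5] [401, 0, 112, 96, 8191] [ 1085.3 -1727.7    75. ]
[481.5  84.4] [472, 80, 20, 10, 128] [ 629.  -949.1   75. ]
[346.5 112. ] [345, 109, 4, 7, 28] [ 819.8 -379.5   75. ]
[358.1 125.7] [351, 113, 15, 31, 174] [ 724.3 -306.2   75. ]
[328.9 133.9] [325, 122, 11, 22, 101] [ 747.4 -207.    75. ]
[437.9 155. ] [433, 151, 11, 9, 79] [ 466.2 -265.2   75. ]
[242.1 240.5] [230, 229, 26, 24, 485] [557.6 248.6  75. ]
tcp [ 624.3 -104.4  143.7] t 10.27 grip 31.4 F [ 0.7 -0.3  0.1] tool delta mm [   2.6 -185.3  -11.5]
level rotvec [-0.    -0.001 -0.006]
```

jog_arm(increments=[{"delta_pos":[0,-0.03,-0.002],"rotation":[0,0,0],"hand":15},{"delta_pos":[0,-0.03,-0.002],"rotation":[0,0,0],"hand":15},{"delta_pos":[0,-0.03,-0.002],"rotation":[0,0,0],"hand":15},{"delta_pos":[0,-0.03,-0.002],"rotation":[0,0,0],"hand":15},{"delta_pos":[0,-0.03,-0.002],"rotation":[0,0,0],"hand":15},{"delta_pos":[0,-0.025,-0.001],"rotation":[0,0,0],"hand":15},{"delta_pos":[0,-0.008,0],"rotation":[0,0,0],"hand":15}])

```text
clock: 10.85
eef_pos: [582.1, 77.2, 136.5]
ee_rot: [-0.097, -0.7, -0.092, 0.701]
contact_force: [0.9, -0.0, -1.0]
grip_width: 31.5
```

```bash
python3 - <<'E'
from h import *
shot("side");p=shot("side"); z=tool()[0]["eef_pos"][2]-32
to(585,77,39);level()
for d in r.mark_of(p,"small_bottle_a"): print(d, hit(p,d["pixel"],z))
E
```

```text
tcp [582.7  75.3 136.6] t 10.95 grip 31.9 F [ 0.8 -0.5 -0.5] tool delta mm [97.6 -1.8 -2.9]
level rotvec [ 0.     0.003 -0.008]
{'pixel': [302.1, 184.6], 'p': 0.96} [574.   85.4 104.6]
{'pixel': [433.9, 185.4], 'p': 0.93} [382.4 -69.5 104.6]
{'pixel': [311.9, 184.6], 'p': 0.77} [559.9  73.7 104.6]
{'pixel': [373.5, 195.7], 'p': 0.75} [447.7  34.8 104.6]
{'pixel': [247.9, 279.4], 'p': 0.53} [451.1 325.4 104.6]
```

jog_arm(increments=[{"delta_pos":[0.02,-0.001,0],"rotation":[0,0,-0.004],"hand":15},{"delta_pos":[0.025,-0.0005,0],"rotation":[0,0,-0.004],"hand":15},{"delta_pos":[0.02,0,0],"rotation":[0,0,0],"hand":15},{"delta_pos":[0.008,0,0],"rotation":[0,0,0],"hand":15}])

```text
clock: 11.33
eef_pos: [588.8, 68.1, 64.3]
ee_rot: [0.095, 0.704, 0.091, -0.698]
contact_force: [-0.6, 0.3, -0.4]
grip_width: 31.5
```

```bash
python3 - <<'E'
from h import *
shot("side");p=shot("side"); to(585,77,38);level()
cv2.imwrite("pics/h.png",cv2.cvtColor(cv2.resize(p["color"][90:290,230:430],None,fx=2.7,fy=2.7),cv2.COLOR_RGB2BGR))
E
```

```text
tcp [588.8  68.3  65.1] t 11.43 grip 31.6 F [ 0.6 -0.3  0.4] tool delta mm [27.  -9.5  1.6]
level rotvec [-0.    -0.006 -0.006]
```

View pics/h.png

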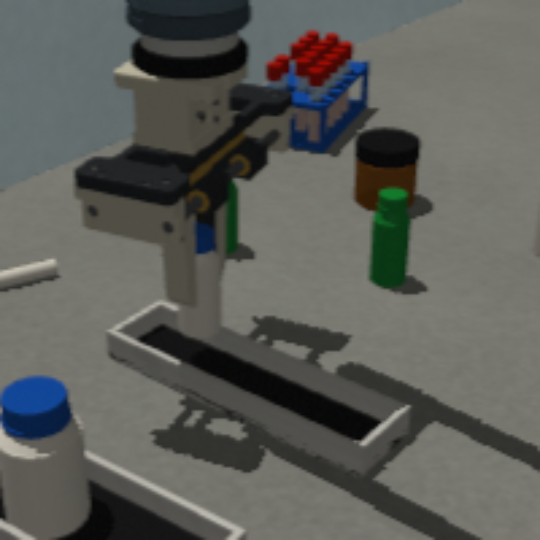

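The bottle, base at crop (200,330), is still above the walls, but it drifted 9 mm toward the far wall. I'll correct that before lowering.

jog_arm(increments=[{"delta_pos":[0,-0.005,0],"rotation":[0,0,0],"hand":15},{"delta_pos":[0,-0.004,0],"rotation":[0,0,0],"hand":15},{"delta_pos":[0.005,0,0],"rotation":[0,0,0],"hand":15}])

```text
clock: 11.68
eef_pos: [589.4, 75.3, 63.1]
ee_rot: [0.094, 0.705, 0.089, -0.697]
contact_force: [1.3, -0.4, 0.4]
grip_width: 32.1
```

```bash
python3 - <<'E'
from h import *
shot("side"); to(585,77,38);level()
E
```

```text
tcp [588.8  75.2  61.7] t 11.73 grip 31.6 F [-0.6  0.5 -1.2] tool delta mm [23.7 -2.9  3.4]
level rotvec [ 0.    -0.01  -0.008]
```

jog_arm(increments=[{"delta_pos":[0.008,-0.0015,0.001],"rotation":[0,-0.004,-0.004],"hand":15},{"delta_pos":[0.007,-0.001,0.001],"rotation":[0,-0.004,-0.004],"hand":15},{"delta_pos":[0.005,-0.001,0],"rotation":[0,0,0],"hand":15}])

```text
clock: 11.98
eef_pos: [587.6, 78.4, 42.7]
ee_rot: [0.092, 0.703, 0.092, -0.699]
contact_force: [-1.0, -0.6, -0.8]
grip_width: 31.6
```

```bash
python3 - <<'E'
from h import *
shot("side"); to(585,77,38);level()
E
```

```text
tcp [586.8  78.7  41.6] t 12.03 grip 31.5 F [-0.6 -0.2 -2.1] tool delta mm [3.6 1.2 2.2]
level rotvec [ 0.    -0.004 -0.   ]
```

jog_arm(increments=[{"delta_pos":[0.003,0.001,0],"rotation":[0,0,0],"hand":15},{"delta_pos":[0.003,0.0005,0],"rotation":[0,0,0],"hand":15},{"delta_pos":[0.002,0,0],"rotation":[0,0,0],"hand":15}])

```text
clock: 12.28
eef_pos: [587.4, 78.3, 37.1]
ee_rot: [0.092, 0.703, 0.093, -0.699]
contact_force: [-7.0, -2.7, 17.6]
grip_width: 31.6
```

jog_arm(increments=[{"delta_pos":[0,0,0],"rotation":[0,0,0],"hand":75},{"delta_pos":[0,0,0],"rotation":[0,0,0],"hand":75},{"delta_pos":[0,0,0],"rotation":[0,0,0],"hand":75},{"delta_pos":[0,0,0],"rotation":[0,0,0],"hand":75},{"delta_pos":[-0.01,0,0],"rotation":[0,0,0],"hand":75},{"delta_pos":[-0.02,0,0],"rotation":[0,0,0],"hand":75},{"delta_pos":[-0.03,0,0],"rotation":[0,0,0],"hand":85},{"delta_pos":[-0.03,0,0],"rotation":[0,0,0],"hand":85},{"delta_pos":[-0.03,0,0],"rotation":[0,0,0],"hand":85}])

```text
clock: 13.03
eef_pos: [581.5, 77.9, 154.6]
ee_rot: [-0.091, -0.697, -0.094, 0.705]
contact_force: [0.1, -0.3, -0.2]
grip_width: 78.5
```

```bash
python3 - <<'E'
from h import *
p=shot("side"); to(465,-264,150);level()
for d in r.mark_of(p,"small_bottle_a"): print(d, hit(p,d["pixel"],6))
for c,st,_ in blobs(p,(105,120,60),(130,255,255)): print(c.round(1),st.tolist(),hit(p,c,81))
E
```

```text
tcp [585.3  77.8 161.8] t 13.08 grip 78.7 F [ 1.6 -0.5  4.5] tool delta mm [ 11.2 299.1 204.6]
level rotvec [-0.     0.001  0.002]
{'pixel': [311.4, 181.9], 'p': 0.83} [692.  -72.7   6. ]
{'pixel': [434.7, 183.8], 'p': 0.73} [ 458.3 -254.1    6. ]
{'pixel': [372.4, 196.3], 'p': 0.71} [ 539.5 -108.7    6. ]
{'pixel': [299.3, 224.0], 'p': 0.57} [590.5  80.    6. ]
[472.1  40.4] [401, 0, 151, 98, 11067] [ 1023.5 -1818.7    81. ]
[481.5  84.4] [472, 80, 20, 10, 128] [ 621.1 -925.7   81. ]
[344.6 130.1] [325, 113, 41, 33, 524] [ 722.7 -242.1   81. ]
[437.9 155. ] [433, 151, 11, 9, 79] [ 460.7 -252.3   81. ]
[300.1 192.1] [294, 187, 13, 11, 118] [586.5  78.6  81. ]
[242.3 240.5] [230, 229, 26, 24, 487] [550.6 253.5  81. ]
```

jog_arm(increments=[{"delta_pos":[0,0.029,0.02],"rotation":[0,0,0],"hand":85},{"delta_pos":[0,0.029,0.02],"rotation":[0,0,0],"hand":85},{"delta_pos":[0,0.029,0.02],"rotation":[0,0,0],"hand":85},{"delta_pos":[0,0.029,0.02],"rotation":[0,0,0],"hand":85},{"delta_pos":[0,0.029,0.02],"rotation":[0,0,0],"hand":85},{"delta_pos":[0,0.029,0.02],"rotation":[0,0,0],"hand":85},{"delta_pos":[0,0.029,0.02],"rotation":[0,0,0],"hand":85},{"delta_pos":[0,0.029,0.02],"rotation":[0,0,0],"hand":85},{"delta_pos":[0,0.029,0.02],"rotation":[0,0,0],"hand":85},{"delta_pos":[0,0.029,0.02],"rotation":[0,0,0],"hand":85}])

```text
clock: 13.97
eef_pos: [465.6, -259.7, 159.4]
ee_rot: [0.095, 0.702, 0.098, -0.698]
contact_force: [0.0, -0.3, 0.0]
grip_width: 79.0
```

```bash
python3 - <<'E'
from h import *
p=shot("top"); p=shot("top"); to(465,-265,28);level()
E
```

```text
tcp [ 464.9 -263.3  159.3] t 14.07 grip 79.0 F [-0.  -0.1  0.2] tool delta mm [131.3   1.8   1.1]
level rotvec [-0.    -0.005  0.001]
```

jog_arm(increments=[{"delta_pos":[0.025,0.001,0.0005],"rotation":[0,0,0],"hand":85},{"delta_pos":[0.03,0.0005,0.0005],"rotation":[0,0,0],"hand":85},{"delta_pos":[0.025,0,0],"rotation":[0,0,0],"hand":85},{"delta_pos":[0.012,0,0],"rotation":[0,0,0],"hand":85}])

```text
clock: 14.4
eef_pos: [466.7, -268.4, 68.0]
ee_rot: [0.094, 0.705, 0.091, -0.697]
contact_force: [0.5, -0.5, -0.5]
grip_width: 79.0
```

```bash
python3 - <<'E'
from h import *
p=shot("side"); p=shot("side"); to(465,-265,28);level()
E
```

```text
tcp [ 466.3 -267.8   68.2] t 14.5 grip 78.9 F [ 0.9 -0.1 -0.1] tool delta mm [40.1 -3.2  1. ]
level rotvec [ 0.    -0.01  -0.004]
```

jog_arm(increments=[{"delta_pos":[0.02,-0.0015,0.001],"rotation":[0,-0.005,0],"hand":85},{"delta_pos":[0.016,-0.0015,0.001],"rotation":[0,-0.005,0],"hand":85},{"delta_pos":[0.006,0,0.001],"rotation":[0,0,0],"hand":15},{"delta_pos":[0.002,0,0.0005],"rotation":[0,0,0],"hand":15},{"delta_pos":[0,0,0],"rotation":[0,0,0],"hand":15},{"delta_pos":[0,0,0],"rotation":[0,0,0],"hand":15}], newtons=20)

```text
clock: 15.0
eef_pos: [466.4, -265.9, 28.0]
ee_rot: [0.097, 0.703, 0.091, -0.699]
contact_force: [0.8, 0.4, 0.2]
grip_width: 56.9
```

jog_arm(increments=[{"delta_pos":[0,0,0.001],"rotation":[0,0,0],"hand":15},{"delta_pos":[0,0,0],"rotation":[0,0,0],"hand":15},{"delta_pos":[0,0,0],"rotation":[0,0,0],"hand":15},{"delta_pos":[0,0,0],"rotation":[0,0,0],"hand":15},{"delta_pos":[0,0,0],"rotation":[0,0,0],"hand":15},{"delta_pos":[0,0,0],"rotation":[0,0,0],"hand":15}], newtons=25)

```text
clock: 15.5
eef_pos: [467.4, -267.9, 31.9]
ee_rot: [0.098, 0.704, 0.089, -0.697]
contact_force: [-0.6, -0.3, 0.2]
grip_width: 31.6
```

jog_arm(increments=[{"delta_pos":[-0.01,0,0],"rotation":[0,0,0],"hand":15},{"delta_pos":[-0.03,0,0],"rotation":[0,-0.005,-0.005],"hand":15},{"delta_pos":[-0.03,0,0],"rotation":[0,0,0],"hand":15},{"delta_pos":[-0.03,0,0],"rotation":[0,0,0],"hand":15},{"delta_pos":[-0.01,0,0],"rotation":[0,0,0],"hand":15}])

```text
clock: 15.92
eef_pos: [463.6, -264.5, 144.1]
ee_rot: [-0.094, -0.7, -0.093, 0.702]
contact_force: [1.1, -0.5, -0.4]
grip_width: 31.4
```

```bash
python3 -c "
from h import *
p=shot('side','pics/i.png')
for c,st,_ in blobs(p,(105,120,60),(130,255,255)): print(c.round(1),st.tolist(),hit(p,c,75))
to(478,73.5,140);level()"
```

```text
[421.1  41.4] [401, 0, 41, 90, 2672] [ 1246.4 -1641.4    75. ]
[491.2  39.8] [464, 0, 47, 79, 2497] [  962.  -1947.9    75. ]
[481.5  84.4] [472, 80, 20, 10, 128] [ 629.  -949.1   75. ]
[344.6 130.1] [325, 113, 41, 33, 524] [ 732.4 -255.5   75. ]
[300.1 192.1] [294, 187, 13, 11, 118] [593.9  70.9  75. ]
[242.2 240.5] [230, 229, 26, 24, 487] [557.5 248.6  75. ]
tcp [ 464.1 -264.9  144.9] t 15.97 grip 31.3 F [ 0.8 -0.   0.8] tool delta mm [   4.1 -322.9 -102.2]
level rotvec [-0.     0.002 -0.002]
```

jog_arm(increments=[{"delta_pos":[0,-0.03,-0.0095],"rotation":[0,0,0],"hand":15},{"delta_pos":[0,-0.03,-0.0095],"rotation":[0,0,0],"hand":15},{"delta_pos":[0,-0.03,-0.0095],"rotation":[0,0,0],"hand":15},{"delta_pos":[0,-0.03,-0.0095],"rotation":[0,0,0],"hand":15},{"delta_pos":[0,-0.03,-0.0095],"rotation":[0,0,0],"hand":15},{"delta_pos":[0,-0.03,-0.0095],"rotation":[0,0,0],"hand":15},{"delta_pos":[0,-0.03,-0.0095],"rotation":[0,0,0],"hand":15},{"delta_pos":[0,-0.03,-0.0095],"rotation":[0,0,0],"hand":15},{"delta_pos":[0,-0.03,-0.0095],"rotation":[0,0,0],"hand":15},{"delta_pos":[0,-0.03,-0.0095],"rotation":[0,0,0],"hand":15},{"delta_pos":[0,-0.015,-0.005],"rotation":[0,0,0],"hand":15}])

```text
clock: 16.88
eef_pos: [476.6, 73.9, 142.9]
ee_rot: [-0.092, -0.701, -0.088, 0.702]
contact_force: [0.2, 0.1, -0.6]
grip_width: 31.5
```

```bash
python3 -c "
from h import *
p=shot('side'); p=shot('side');to(478,73.5,65);level()"
```

```text
tcp [476.7  73.4 142.8] t 16.98 grip 31.9 F [-0.1 -0.3 -0.3] tool delta mm [77.8 -0.3 -1.5]
level rotvec [-0.     0.003 -0.006]
```

jog_arm(increments=[{"delta_pos":[0.02,-0.001,0],"rotation":[0,0,0],"hand":15},{"delta_pos":[0.025,-0.001,0],"rotation":[0,0,0],"hand":15},{"delta_pos":[0.02,-0.001,0],"rotation":[0,0,0],"hand":15},{"delta_pos":[0.008,-0.001,0],"rotation":[0,0,0],"hand":15}])

```text
clock: 17.32
eef_pos: [478.0, 75.2, 69.8]
ee_rot: [0.095, 0.703, 0.088, -0.7]
contact_force: [-0.2, -1.1, -0.7]
grip_width: 31.4
```

```bash
python3 -c "
from h import *
p=shot('side');to(478,73.5,38);level()"
```

```text
tcp [477.3  75.3  69.1] t 17.37 grip 31.6 F [-1.  -1.  -1.2] tool delta mm [31.2  1.6 -0.2]
level rotvec [-0.    -0.001 -0.01 ]
```

jog_arm(increments=[{"delta_pos":[0.01,0,0],"rotation":[0,0,0],"hand":15},{"delta_pos":[0.009,0,0],"rotation":[0,0,0],"hand":15},{"delta_pos":[0.007,0,0],"rotation":[0,0,0],"hand":15}])

```text
clock: 17.62
eef_pos: [478.8, 73.0, 43.7]
ee_rot: [0.095, 0.703, 0.087, -0.7]
contact_force: [0.1, 0.1, -0.6]
grip_width: 31.7
```

```bash
python3 -c "
from h import *
p=shot('side');to(478,73.5,38);level()"
```

```text
tcp [478.   73.   42.6] t 17.67 grip 31.8 F [ 0.2  0.3 -1.6] tool delta mm [ 4.6 -0.5 -0.2]
level rotvec [-0.    -0.001 -0.01 ]
```

jog_arm(increments=[{"delta_pos":[0.004,0,0],"rotation":[0,0,0],"hand":15},{"delta_pos":[0.003,0,0],"rotation":[0,0,0],"hand":15},{"delta_pos":[0.002,0,0],"rotation":[0,0,0],"hand":15}])

```text
clock: 17.92
eef_pos: [478.9, 72.7, 36.9]
ee_rot: [0.094, 0.703, 0.087, -0.7]
contact_force: [-10.4, 1.4, 32.2]
grip_width: 31.9
```

In contact with the floor, so I'll release and rise.

jog_arm(increments=[{"delta_pos":[-0.001,0,0],"rotation":[0,0,0],"hand":75},{"delta_pos":[0,0,0],"rotation":[0,0,0],"hand":75},{"delta_pos":[0,0,0],"rotation":[0,0,0],"hand":75},{"delta_pos":[0,0,0],"rotation":[0,0,0],"hand":75},{"delta_pos":[-0.01,0,0],"rotation":[0,0,0],"hand":75},{"delta_pos":[-0.02,0,0],"rotation":[0,0,0],"hand":75},{"delta_pos":[-0.03,0,0],"rotation":[0,0,0],"hand":80},{"delta_pos":[-0.03,0,0],"rotation":[0,0,0],"hand":80},{"delta_pos":[-0.03,0,0],"rotation":[0,0,0],"hand":80},{"delta_pos":[-0.02,0.03,0],"rotation":[0,0,0],"hand":80},{"delta_pos":[0,0.04,0],"rotation":[0,0,0],"hand":80},{"delta_pos":[0,0.04,0],"rotation":[0,0,0],"hand":80},{"delta_pos":[0,0.04,0],"rotation":[0,0,0],"hand":80},{"delta_pos":[0,0.04,0],"rotation":[0,0,0],"hand":80},{"delta_pos":[0,0.02,0],"rotation":[0,0,0],"hand":80},{"delta_pos":[0,0,0],"rotation":[0,0,0],"hand":80}])

```text
clock: 19.25
eef_pos: [534.8, -136.5, 197.9]
ee_rot: [0.099, 0.706, 0.088, -0.696]
contact_force: [-0.4, 0.5, 0.9]
grip_width: 74.6
```

```bash
python3 - <<'E'
from h import *
t=shot("top","pics/t9.png"); s=shot("side"); to(478,-150,150)
for p,n in((t,"top"),(s,"side")):
    for c,st,_ in blobs(p,(105,120,60),(130,255,255)):
        w=hit(p,c,82); 
        if w[1]>0: print(n,c.round(1),st[4],w,hit(p,c,90))
a=cv2.resize(t["color"][110:300,150:350],None,fx=2,fy=2);b=cv2.resize(s["color"][120:340,170:440],None,fx=1.47,fy=1.73)
h=np.hstack([a,b[:380,:]]) if b.shape[0]>=380 else a
cv2.imwrite("pics/z.png",cv2.cvtColor(h,cv2.COLOR_RGB2BGR)); print(h.shape)
E
```

```text
tcp [ 533.7 -133.   197.5] t 19.35 grip 74.1 F [ 0.3 -0.1 -0.8] tool delta mm [46.9  1.  58.7]
top [270.7 190.3] 96 [584.   78.2  82. ] [582.7  77.3  90. ]
top [184.6 208.5] 270 [541.8 259.   82. ] [540.8 256.4  90. ]
top [271.9 241.9] 95 [474.7  71.8  82. ] [474.4  71.   90. ]
side [300.  192.1] 117 [585.4  79.9  82. ] [575.5  90.2  90. ]
side [346.9 209.8] 145 [477.   73.8  82. ] [469.4  84.2  90. ]
side [241.9 240.4] 473 [550.2 254.6  82. ] [541.1 261.2  90. ]
(380, 797, 3)
```

View pics/z.png

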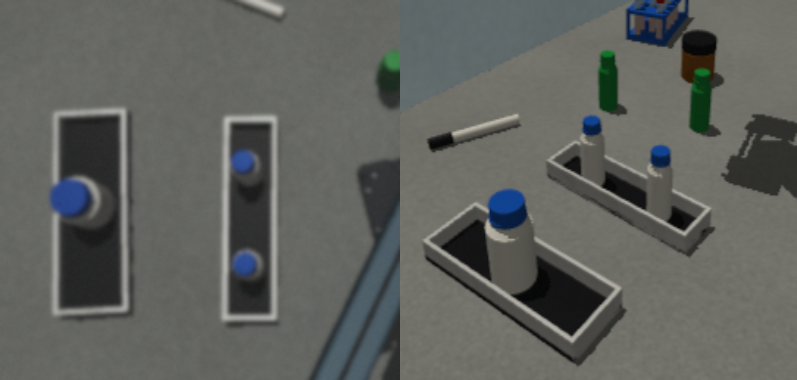

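All three stand upright in the right trays: small ones at (243,165) and (245,265), the large at (75,200) in the left half. The green bottles and the jar are where they were.

```bash
python3 -c "
from station import r
print(r.hand_in())"
```

```text
the job is handed in; nothing more can be done
None
```

The two slim white bottles stand in the narrow tray and the thick one in the wide tray. I handed the job in at about 19 s; no verdict came back.

- **Position:** The last check, in both cameras, put each cap within about 3 mm of its tray's centre line. All three bottles looked upright and on the tray floor.
- **Left alone:** The green look-alikes and the amber jar looked unmoved, and the gripper was empty and clear of everything.
- **Forces:** Setting the bottles down gave contact forces of 14 to 32 N, with the highest reading on the last slim bottle.
- **Drift:** The arm drifted up to about 13 mm during descents and hold rows. The thick bottle was therefore gripped off-centre and slightly tilted. The first slim bottle ended up 9 mm off line above its tray, and I corrected that before lowering it. The final picture shows no effect from either.

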